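Prop open the drop guard of the wide tile press

TASK

Open the wider of the two tile presses for loading: lift its see-through drop guard by the black grip, slide the bar along towards the notched steel post beside the guard and hook the tab at the bar's end down into the notch on top of that post, so that the guard stays up by itself. Leave the narrow press's guard down.

Things in the scene. Friction and masses are not known exactly. Their poses are not given: they have to be found in the camera images.
- wide_grip (a point): Black upright grip on the WIDE press (guard 170 mm wide): 16 (x) x 24 (y) x 50 mm tall. Point: mid-grip in x, y, 20 mm below its top, 185 mm above the table with the guard down. x: front to back of the press, y: along the bar towards the post, z up. The grip's steel bar has at its +y end a tab hanging down, 12 mm wide: its middle 113 mm to +y of this point, its foot 70 mm below. Nothing within 50 mm either side.
- wide_notch (a point): Middle of the notch floor atop the steel post at +y of the wide press's guard, 215 mm above the table; press is fixed, axes as the grip's. Notch open upwards, 36 mm wide in y, between cheeks 6 mm thick, 18 mm high; in line with the bar. With the guard down the tab's foot is 100 mm below this floor and 38 to 48 mm to -y. Hooked: grip point 70 mm above this point and 113 mm to -y of it.
- wide_guard (a joint): Lift of the wide press's guard, m: 0 down, 0.15 top stop; 0.100 with the tab on the notch floor, 0.118 if it merely stands on a cheek; above 0.125 it passes over the cheeks. The bar rides on the guard and slides along +y on it, 58 mm from stop to stop, starting within 10 mm of the -y stop (friction 0.6 N). Guard and bar weigh 0.4 to 0.75 kg, cannot turn or move in x, and drop when let go.
- narrow_grip (a point): The like grip on the NARROW press (guard 90 mm wide, otherwise built the same), same axes. Bystander: leave its guard down. Either press may stand on the left or the right.

How it is judged:
At the end, for the whole second after the job is handed in: The wide press's guard hangs at rest with the bar's tab on the notch floor (grip point 70 mm above the notch point within 6 mm) and between the cheeks (grip point 113 mm to -y of the notch point within 15 mm), let go (z of wide_grip in the frame of wide_notch between 0.064 and 0.076 m and y of wide_grip in the frame of wide_notch between -0.128 and -0.098 m and velocity of joint wide_guard between -0.01 and 0.01 m/s); the robot touches nothing.
It fails at once if the narrow press's guard is lifted or its bar slid by more than 25 mm (distance of narrow_grip from where it was at the start of the episode above 0.025 m).
It also fails if it takes over 32 s, if anything falls off the work surface, if the arm or the gripper's body presses on something with over 40 N, if the wrist force passes 120 N, or if a joint passes its speed limit or range.

ROBOT

A 7-joint arm with a two-finger parallel gripper is mounted at the origin on the work surface. World frame = base frame: x ahead of the robot, y to its left, z up, the work surface at z = 0. Lengths are in m, angles in rad, forces in N, time in s.
With the tool pointing down it reaches from about 0.4 to 0.85 m from the base axis. Payload 10.4 kg.
Tool frame: the origin (TCP) lies between the finger pads; the fingertips stand 14 mm ahead of it and the grasp point (between the pads) lies 5 mm behind it; z points along the fingers, y is the line along which they close (so a half turn about z gives the same grasp; the last joint's range is limited). The gripper opens to 87 mm and grips with 3 to 60 N. Pads are 19 mm wide; open, the fingers measure 117 mm over their backs; the gripper's body (75 mm by 190 mm) begins 51 mm behind the grasp point.
Start: joints at [1.13, 0.332, -0.065, 1.46, 0.022, 1.35, -0.088], TCP at [0.254, -0.571, 0.237] pointing down, gripper open.
Joint ranges: [-2.6, 2.6], [-0.5, 2.12], [-1.47, 1.34], [0.16, 2.42], [-1.27, 4.41], [0.06, 2.06], [-2.6, 2.6]. Speed limits (rad/s): [2.22, 2.22, 2.79, 2.79, 3.14, 3.14, 3.14].

INTERFACE

Orientations are given as a unit quaternion [x, y, z, w].
In Python, from bench import * gives the robot as it stands.
- The arm moves only by the tool drive_tool, never from a script. Its argument "deltas" is a list of rows, each a list of 7 numbers: the turn, a rotation vector about the tool's x, y, z in degrees, then the shift along the tool's x, y, z in m, then the closure, from -1 (fully open) to 1 (shut). A call has 1 to 12 rows; each row is the pose to reach, as a shift and turn from the pose commanded when the call began, along the tool's axes at that moment; what a row does not reach only later rows make up. A row lasts 1/10 s, in which the tool goes at most 50 mm and 8.59 degrees, less where a joint would pass 70% of its speed; a pose out of reach is approached as far as the arm can. A call with a gripper value outside its range is refused whole. The fingers move at their own pace and stop on an object; "squeeze" is the grip in N (left out, the last holds). Time passes only in rows, so rows that repeat a pose let the fingers close. It gives the time, the measured TCP pose, the force and the opening at its end, in the units of the state.
- read_state(): the state, without advancing time (a new reading comes with each control period).
- camera(name): name is "side" or "top"; returns (picture, depth): 420x560x3 uint8, red, green, blue; 420x560 float32, m along the optical axis (not along the pixel's ray), 0 where there is no reading.
- camera_params(name): a dict with "K" (3x3 intrinsics, pixels), "R" (3x3) and "t" (3): a world point X has camera coordinates R X + t. Camera axes: x right, y down, z forward; pixel columns grow to the right and rows downward; lengths in m; the calibration is good to about 2 mm. A picture is of the moment at which its call begins. camera_params takes no time and is no camera call.
- close_job(): hands the job in, once; it reports no verdict.
Trained networks look in the newest picture that a camera, given by its name, has taken for a name from the list of things; names that differ only in an ending like _2 or _b are one class to them, and where a whole thing is asked for, a point or a joint stands for the part that bears it (a point fixed in the world has none). Each returns a list of dicts, best first, with "score" (0 to 1); they miss things now and then, are a little off and sometimes report something else, mostly with a low value. They report only what shows in the picture. A call takes as long as a camera call.
- outline_of(label, camera): "pixels" (420x560 bool, what is visible of it) and "location" ([column, row] as shares, 0 to 1, of the picture: columns of its width, rows of its height, amid what is visible of it).
- tip_of(label, camera): "location" ([column, row] as shares, 0 to 1, of the picture: columns of its width, rows of its height: a listed point, or the origin of a listed thing).
The state is a dict: "time": time; "joint_positions": joint angles; "joint_vel": joint speeds; "joint_torque": joint torques, N m; "ee_pos": TCP position; "eef_rot": TCP orientation; "ft_force": force on the tool from outside, world axes, zero at the start; "torque": the same for the moment, N m; "width": finger opening in m.
Only numpy, scipy, OpenCV 4.12 (cv2) and the standard library are available. Lean on these libraries where they do the work, as an engineer would, in place of code of your own. Each camera call takes 0.05 s, during which the arm holds its last target. There are 200 camera calls.

## Working session

There is one attempt and no reset: what is moved stays moved. The work goes in short steps, Python scripts to look and compute and a tool call to move; the robot and the scene stay as the last step left them, time stands still between calls to the robot, and variables do not carry over. Pictures are saved under pics/ and viewed, on a budget of 10 in all, crops included, one or two more only if the job needs it, and the job is handed in when it is done.

Besides the shell and the picture viewer there is one more tool, called as a command line: name --pt "numbers of a row" for each row, then --argument value for the rest. drive_tool: Moves the arm, as the interface text tells. Its arguments: {"type":"object","properties":{"deltas":{"type":"array"},"squeeze":{"type":"number"}},"required":["deltas"]}

```bash
mkdir -p pics
cat > h.py <<'E'
from bench import *
import numpy as np, cv2
from scipy.spatial.transform import Rotation as Ro
def look(c,fn=None):
    p,d=camera(c)
    if fn: cv2.imwrite('pics/'+fn,p[:,:,::-1])
    return p,d
def px(r): return np.array(r['location'])*[560,420]
def ray(c,uv):
    P=camera_params(c);R,t=np.array(P['R']),np.array(P['t']);K=np.array(P['K'])
    return -R.T@t, R.T@np.linalg.inv(K)@np.array([uv[0],uv[1],1.])
def atz(c,uv,z):
    o,v=ray(c,uv); return o+v*(z-o[2])/v[2]
def tri(u1,u2):
    o1,v1=ray('top',u1);o2,v2=ray('side',u2)
    s=np.linalg.lstsq(np.c_[v1,-v2],o2-o1,rcond=None)[0]
    a,b=o1+s[0]*v1,o2+s[1]*v2
    return (a+b)/2,np.linalg.norm(a-b)
E
python3 - <<'E'
from h import *
pt,dt=look('top','top0.png');ps,ds=look('side','side0.png')
for n in ['wide_grip','wide_notch','narrow_grip']:
    for c in ['top','side']:
        for r in tip_of(n,c)[:3]: 
            u=px(r); print(n,c,round(r['score'],2),u.round(1),atz(c,u,.215 if 'notch' in n else .185).round(3))
s=read_state();print(s['time'],s['ee_pos'],s['eef_rot'],s['width'])
for c in ['top','side']: print(c,ray(c,[280,210]))
E
```

```text
wide_grip top 0.95 [411.9 236. ] [ 0.534 -0.253  0.185]
wide_grip side 0.88 [294.7 334. ] [ 0.541 -0.252  0.185]
wide_notch side 0.57 [281.5 248.7] [ 0.559 -0.105  0.215]
narrow_grip top 0.67 [171.1 219.9] [0.557 0.238 0.185]
narrow_grip top 0.52 [341.  221.2] [ 0.561 -0.11   0.185]
narrow_grip side 0.56 [240.9 138.4] [0.555 0.24  0.185]
0.4 [ 0.25360087 -0.57118608  0.23646396] [ 9.78262885e-01  2.07368562e-01 -8.56942102e-06 -8.08631140e-05] 0.08741381157118779
top (array([0.37894665, 0.01698451, 1.28210042]), array([ 0.18211387, -0.00180339, -0.98353039]))
side (array([ 0.44793342, -0.53752283,  0.85351823]), array([ 0.15796279,  0.62331665, -0.76585378]))
```

View pics/top0.png

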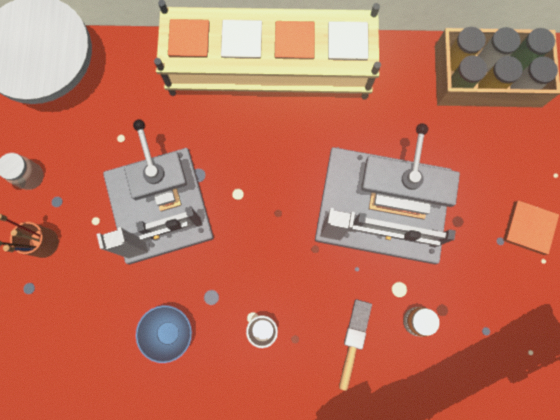

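View pics/side0.png

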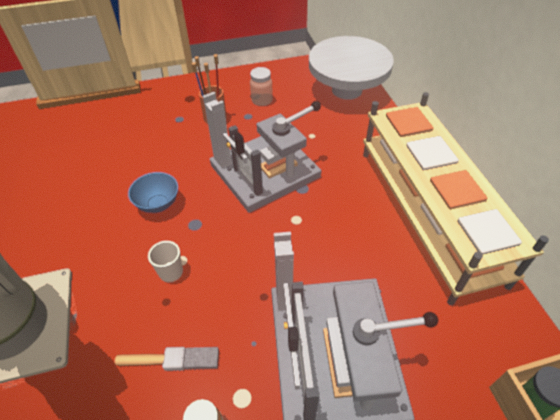

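The top view shows the wide press on the right: black grip at about (412,236), post top at about (341,218), narrow press on the left. The side view agrees, with the grip at about (294,334) and the post top at about (282,245). Next I get the yaw and the heights from the depth.

Run:
```python
from h import *
C={}
for c in ['top','side']:
    p,d=look(c); P=camera_params(c);K,R,t=[np.array(P[k]) for k in 'KRt']
    v,u=np.mgrid[:420,:560]; X=np.stack([(u-K[0,2])/K[0,0]*d,(v-K[1,2])/K[1,1]*d,d],-1)
    W=(X-t)@R; W[d==0]=9; C[c]=(p,W)
g=tri(px(tip_of('wide_grip','top')[0]),px(tip_of('wide_grip','side')[0])); print('tri grip',g)
A=[]
for c in C:
    p,W=C[c]; m=(W[...,0]>.42)&(W[...,0]<.75)&(W[...,1]>-.42)&(W[...,1]<-.05)
    b=W[m&(W[...,2]>.012)&(W[...,2]<.05)]; A.append(b)
    print(c,'plate',cv2.minAreaRect((b[:,:2]*1000).astype(np.float32)))
    dark=m&(p.max(-1)<60)&(W[...,2]>.165)&(W[...,2]<.22)&(W[...,0]<.6)
    print('grip',dark.sum(),W[dark].mean(0),W[dark].min(0),W[dark].max(0))
    q=W[m&(W[...,2]>.205)&(W[...,2]<.245)&(W[...,1]>-.17)&(W[...,0]<.62)]
    print('post',len(q),q.mean(0),q.min(0),q.max(0),cv2.minAreaRect((q[:,:2]*1000).astype(np.float32)) if len(q) else '')
    for z in (.12,.2,.24,.28,.35):
        h=W[m&(W[...,2]>z)]; print(z,len(h),h.min(0).round(3),h.max(0).round(3)) if len(h) else 0
    for n in ['wide_grip','wide_guard']:
        for r in outline_of(n,c)[:2]:
            M=r['pixels']; w=W[M&(W[...,2]<1)]; print(n,c,round(r['score'],2),M.sum(),np.median(w,0).round(3),cv2.minAreaRect((w[:,:2]*1000).astype(np.float32)))
```

```text
tri grip (array([ 0.53849396, -0.25457709,  0.18260572]), np.float64(0.0004443137591427631))
top plate ((631.604736328125, -229.14048767089844), (290.6681823730469, 231.33961486816406), 80.51349639892578)<stdin>:14: RuntimeWarning: Mean of empty slice.
  ret = um.true_divide(
Traceback (most recent call last):
ValueError: zero-size array to reduction operation minimum which has no identity
```

Run:
```python
from h import *
f=lambda a:np.round(a,3)
for c in ['top','side']:
    p,d=look(c); P=camera_params(c);K,R,t=[np.array(P[k]) for k in 'KRt']
    v,u=np.mgrid[:420,:560]; X=np.stack([(u-K[0,2])/K[0,0]*d,(v-K[1,2])/K[1,1]*d,d],-1)
    W=(X-t)@R; W[d==0]=9
    np.savez('pics/'+c+'.npz',p=p,W=W)
    m=(W[...,0]>.42)&(W[...,0]<.72)&(W[...,1]>-.42)&(W[...,1]<-.05)
    q=W[m&(W[...,2]>.205)&(W[...,2]<.245)&(W[...,1]>-.17)&(W[...,0]<.62)]
    if len(q): print(c,'post',len(q),f(np.median(q,0)),f(q.min(0)),f(q.max(0)),cv2.minAreaRect((q[:,:2]*1000).astype(np.float32)))
    for z in (.12,.16,.2,.24,.28):
        h=W[m&(W[...,2]>z)]; print(z,len(h),f(h.min(0)),f(h.max(0))) if len(h) else 0
    for n in ['wide_grip','wide_guard','narrow_grip']:
        for r in outline_of(n,c)[:1]:
            M=r['pixels']; w=W[M&(W[...,2]<1)]; print(n,c,round(r['score'],2),M.sum(),f(np.median(w,0)),cv2.minAreaRect(np.argwhere(M)[:,::-1].astype(np.float32)))
    for r in tip_of('wide_notch',c)[:2]: print('notch',c,r['score'],px(r),atz(c,px(r),.215))
    if c=='top':
        cv2.imwrite('pics/crop.png',cv2.resize(p[120:280,300:480,::-1],None,fx=4,fy=4,interpolation=cv2.INTER_CUBIC)[:600])
```

```text
top post 408 [ 0.561 -0.105  0.215] [ 0.542 -0.13   0.205] [ 0.58  -0.079  0.235] ((561.3451538085938, -104.73942565917969), (48.405235290527344, 30.82516098022461), 79.9797592163086)
0.12 5421 [ 0.522 -0.368  0.12 ] [ 0.72  -0.078  0.235]
0.16 1201 [ 0.527 -0.347  0.16 ] [ 0.72  -0.078  0.235]
0.2 503 [ 0.528 -0.266  0.2  ] [ 0.58  -0.079  0.235]
wide_grip top 0.8 597 [ 0.54  -0.234  0.154] ((395.0909118652344, 232.90538024902344), (89.93004608154297, 11.543702125549316), 9.335000038146973)
wide_guard top 0.96 1256 [ 0.548 -0.24   0.152] ((398.0751647949219, 232.0115509033203), (93.97134399414062, 17.486576080322266), 8.746162414550781)
narrow_grip top 0.85 366 [0.541 0.243 0.155] ((163.1658172607422, 228.56167602539062), (11.827049255371094, 49.9474983215332), 71.1139144897461)
notch top 0.97 [341.208 223.02 ] [ 0.55286908 -0.10690933  0.215     ]
side post 540 [ 0.562 -0.103  0.218] [ 0.543 -0.133  0.205] [ 0.58  -0.081  0.236] ((561.9368896484375, -106.52880859375), (50.106651306152344, 29.865917205810547), 80.30451202392578)
0.12 8295 [ 0.522 -0.37   0.12 ] [ 0.72  -0.081  0.236]
0.16 2000 [ 0.527 -0.348  0.16 ] [ 0.72  -0.081  0.236]
0.2 717 [ 0.528 -0.27   0.2  ] [ 0.58  -0.081  0.236]
wide_grip side 0.86 698 [ 0.536 -0.262  0.156] ((292.825439453125, 335.3590087890625), (105.78604888916016, 11.42489242553711), 83.92753601074219)
wide_guard side 0.71 1626 [ 0.549 -0.255  0.154] ((295.6734313964844, 335.7718200683594), (107.73026275634766, 21.032623291015625), 82.23483276367188)
notch side 0.82 [281.68  250.698] [ 0.55801928 -0.10937748  0.215     ]
```

View pics/crop.png

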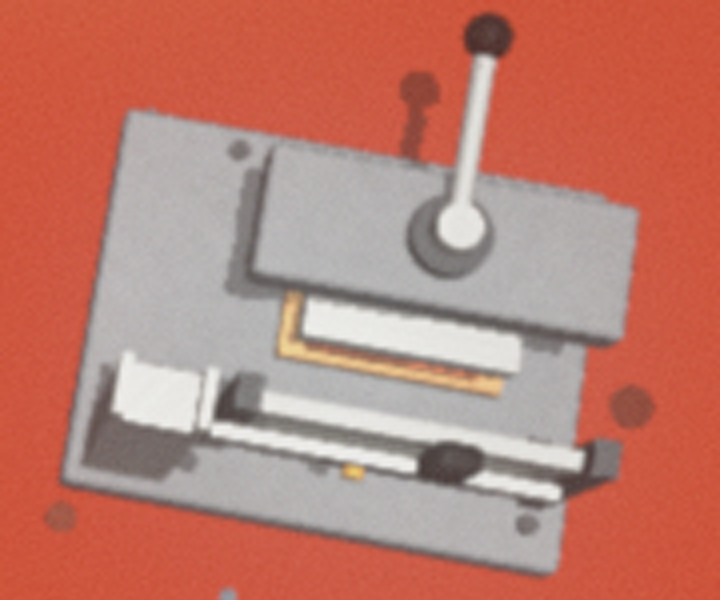

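The crop shows the base plate tilted about 10°, the grip at crop (450,462), the post top at (160,395) and the bar in line with the post. The numbers agree: yaw -10°, notch ≈ (0.5615,-0.1055), grip ≈ (0.537,-0.255). I'll move above the grip, with the closing axis along the bar.

drive_tool --pt "0 0 3 0.03 -0.013 -0.01 -0.38" --pt "0 0 6 0.07 -0.03 -0.02 -0.38" --pt "0 0 10 0.11 -0.048 -0.025 -0.38" --pt "0 0 14 0.15 -0.066 -0.025 -0.38" --pt "0 0 18 0.19 -0.085 -0.025 -0.38" --pt "0 0 22 0.23 -0.103 -0.025 -0.38" --pt "0 0 26 0.27 -0.121 -0.025 -0.38" --pt "0 0 29 0.31 -0.139 -0.025 -0.38" --pt "0 0 32 0.345 -0.155 -0.025 -0.38" --pt "0 0 34 0.375 -0.169 -0.025 -0.38" --pt "0 0 34 0.387 -0.174 -0.025 -0.38" --pt "0 0 34 0.387 -0.174 -0.025 -0.38" --squeeze 30

```text
time: 2.3
ee_pos: [0.5377, -0.2536, 0.2614]
eef_rot: [0.996, -0.086, 0.0, -0.0]
ft_force: [-0.2, 0.1, -0.1]
width: 0.0603
```

Run:
```python
from h import *
pt,_=look('top');ps,_=look('side')
cv2.imwrite('pics/near.png',np.hstack([cv2.resize(pt[140:290,320:480,::-1],(400,375)),cv2.resize(ps[200:410,190:400,::-1],(400,375))]))
for n in ['wide_grip','wide_notch']:
    for c in ['top','side']:
        for r in tip_of(n,c)[:1]:
            u=px(r); print(n,c,round(r['score'],2),u.round(1),atz(c,u,.215 if 'notch' in n else .185).round(3))
s=read_state();print(s['time'],s['ee_pos'],Ro.from_quat(s['eef_rot']).as_matrix().round(3).tolist(),s['width'],s['ft_force'],s['joint_positions'])
```

```text
wide_grip top 0.51 [412.3 237.2] [ 0.532 -0.254  0.185]
2.6 [ 0.53579393 -0.25682798  0.26166465] [[0.984, -0.177, -0.0], [-0.177, -0.984, -0.001], [-0.0, 0.001, -1.0]] 0.06007494907989159 [-0.81736573 -0.44847177  0.20062987] [ 0.58353377  0.26545566 -0.26057066  1.49895408  0.0694348   1.38609766
 -1.42985184]
```

View pics/near.png

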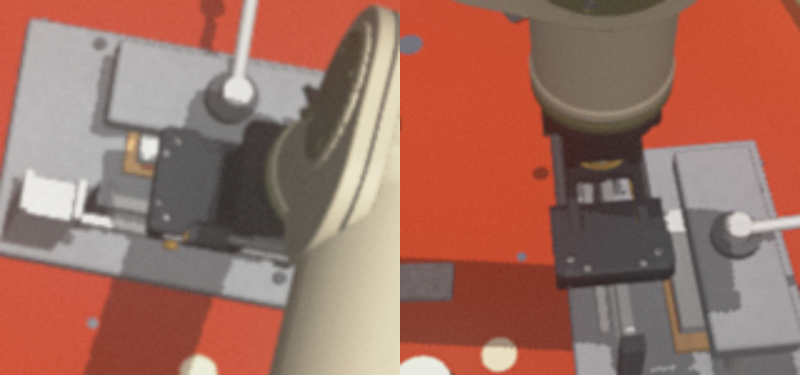

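The gripper now hides the grip, but it is centred over the bar's line in both crops. The TCP matches the grip estimate within 2 mm. I descend and close.

drive_tool --pt "0 0 0 0 0 0.02 -0.38" --pt "0 0 0 0 0 0.04 -0.38" --pt "0 0 0 0 0 0.055 -0.38" --pt "0 0 0 0 0 0.067 -0.38" --pt "0 0 0 0 0 0.077 -0.38" --pt "0 0 0 0 0 0.077 -0.38" --pt "0 0 0 0 0 0.077 1" --pt "0 0 0 0 0 0.077 1" --pt "0 0 0 0 0 0.077 1" --pt "0 0 0 0 0 0.077 1" --pt "0 0 0 0 0 0.077 1" --pt "0 0 0 0 0 0.077 1" --squeeze 30

```text
time: 3.8
ee_pos: [0.5368, -0.2552, 0.1847]
eef_rot: [0.996, -0.088, 0.0, 0.0]
ft_force: [0.5, 0.2, 0.9]
width: 0.0237
```

It holds the grip at 23.7 mm wide. Lift by 135 mm.

drive_tool --pt "0 0 0 0 0 -0.006 1" --pt "0 0 0 0 0 -0.018 1" --pt "0 0 0 0 0 -0.033 1" --pt "0 0 0 0 0 -0.048 1" --pt "0 0 0 0 0 -0.063 1" --pt "0 0 0 0 0 -0.078 1" --pt "0 0 0 0 0 -0.093 1" --pt "0 0 0 0 0 -0.108 1" --pt "0 0 0 0 0 -0.12 1" --pt "0 0 0 0 0 -0.13 1" --pt "0 0 0 0 0 -0.135 1" --pt "0 0 0 0 0 -0.135 1"

```text
time: 5.0
ee_pos: [0.5367, -0.2553, 0.3201]
eef_rot: [0.996, -0.088, 0.0, 0.0]
ft_force: [1.9, 0.7, -4.0]
width: 0.0237
```

Run:
```python
from h import *
pt,_=look('top');ps,_=look('side')
cv2.imwrite('pics/lift.png',np.hstack([cv2.resize(pt[140:290,320:480,::-1],(400,375)),cv2.resize(ps[200:410,190:400,::-1],(400,375))]))
s=read_state();e=s['ee_pos'];print(s['time'],e,s['width'],s['ft_force'])
a=np.radians(-10);r=e[:2]-np.array([.5615,-.1055]);print('press frame',r@[np.cos(a),np.sin(a)],r@[-np.sin(a),np.cos(a)])
for c in ['top','side']:
    for x in tip_of('wide_notch',c)[:1]: print(c,x['score'],atz(c,px(x),.215))
```

```text
5.1 [ 0.5367229  -0.25522308  0.31916942] 0.02387075332772573 [ 1.47259093 -0.20479097 -3.4515892 ]
press frame 0.0015984566277462242 -0.15175094806184097
top 0.72 [ 0.56123176 -0.10292637  0.215     ]
```

View pics/lift.png

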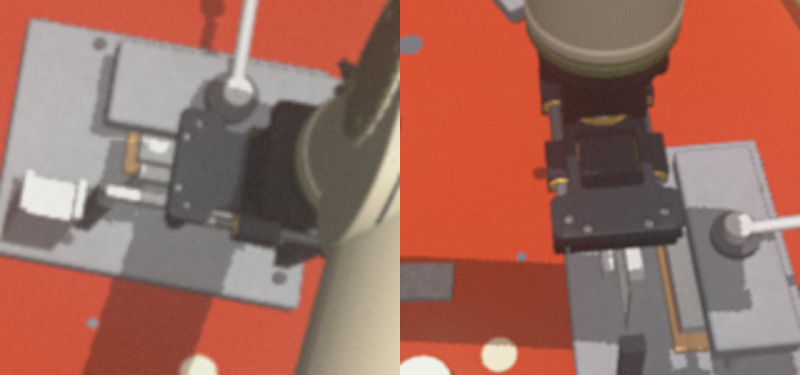

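The guard is up with the grip held, and the bar's end is clear, just short of the post. Slide 39 mm along tool -y.

drive_tool --pt "0 0 0 0 -0.004 0 1" --pt "0 0 0 0 -0.01 0 1" --pt "0 0 0 0 -0.017 0 1" --pt "0 0 0 0 -0.024 0 1" --pt "0 0 0 0 -0.031 0 1" --pt "0 0 0 0 -0.036 0 1" --pt "0 0 0 0 -0.039 0 1" --pt "0 0 0 0 -0.039 0 1" --pt "0 0 0 0 -0.039 0 1"

```text
time: 6.1
ee_pos: [0.5433, -0.2167, 0.3195]
eef_rot: [0.996, -0.088, -0.0, -0.0]
ft_force: [-0.4, 0.1, -4.1]
width: 0.0234
```

Run:
```python
from h import *
pt,_=look('top');ps,_=look('side')
cv2.imwrite('pics/slid.png',np.hstack([cv2.resize(pt[140:290,320:480,::-1],(400,375)),cv2.resize(ps[200:410,190:400,::-1],(400,375))]))
s=read_state();e=s['ee_pos'];print(s['time'],e,s['width'],s['ft_force'])
a=np.radians(-10);r=e[:2]-np.array([.5615,-.1055]);print('press frame',r@[np.cos(a),np.sin(a)],r@[-np.sin(a),np.cos(a)])
```

```text
6.2 [ 0.54332038 -0.21689079  0.31955206] 0.023891298020377136 [-1.27576455  1.13115329 -4.50502702]
press frame 0.0014393735988868464 -0.11285537022126026
```

View pics/slid.png

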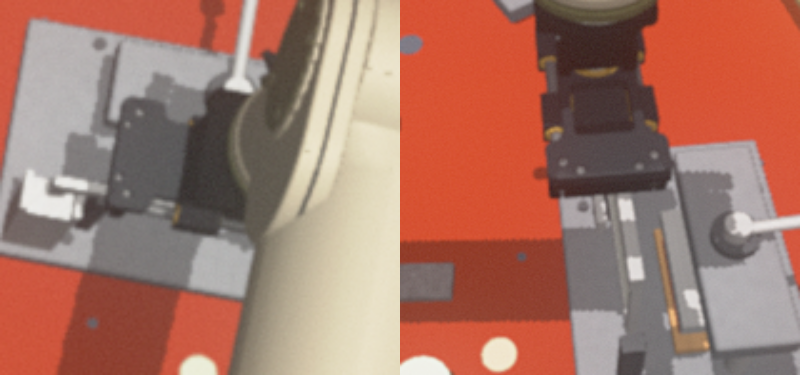

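The top crop shows the bar's end over the post at about (60,185). The y offset is -113 mm as wanted. Lower 34 mm gently.

drive_tool --pt "0 0 0 0 0 0.004 1" --pt "0 0 0 0 0 0.009 1" --pt "0 0 0 0 0 0.014 1" --pt "0 0 0 0 0 0.019 1" --pt "0 0 0 0 0 0.023 1" --pt "0 0 0 0 0 0.027 1" --pt "0 0 0 0 0 0.03 1" --pt "0 0 0 0 0 0.032 1" --pt "0 0 0 0 0 0.034 1" --pt "0 0 0 0 0 0.034 1" --pt "0 0 0 0 0 0.034 1"

```text
time: 7.3
ee_pos: [0.5434, -0.2168, 0.2855]
eef_rot: [0.996, -0.088, -0.0, 0.0]
ft_force: [-3.7, -0.2, -4.9]
width: 0.0241
```

drive_tool --pt "0 0 0 0 0 0.001 1" --pt "0 0 0 0 0 0.002 1" --pt "0 0 0 0 0 0.002 1"

```text
time: 7.6
ee_pos: [0.5435, -0.2168, 0.2847]
eef_rot: [0.996, -0.088, 0.0, 0.0]
ft_force: [-6.5, 0.8, 3.6]
width: 0.0237
```

The force reversed at TCP z 0.2847, exactly the hooked height, so the tab is on the notch floor. Open, then retreat upward.

drive_tool --pt "0 0 0 0 0 0 -0.38" --pt "0 0 0 0 0 0 -0.38" --pt "0 0 0 0 0 0 -0.38" --pt "0 0 0 0 0 0 -0.38" --pt "0 0 0 0 0 0 -0.38"

```text
time: 8.1
ee_pos: [0.5437, -0.2167, 0.2837]
eef_rot: [0.996, -0.088, 0.0, 0.0]
ft_force: [-1.1, 0.0, 0.6]
width: 0.0554
```

drive_tool --pt "0 0 0 0 0 -0.01 -0.38" --pt "0 0 0 0 0 -0.03 -0.38" --pt "0 0 0 0 0 -0.06 -0.38" --pt "0 0 0 0 0 -0.09 -0.38" --pt "0 0 0 -0.04 0.02 -0.1 -0.38" --pt "0 0 0 -0.08 0.05 -0.1 -0.38" --pt "0 0 0 -0.11 0.08 -0.1 -0.38" --pt "0 0 0 -0.13 0.12 -0.1 -0.38" --pt "0 0 0 -0.15 0.16 -0.1 -0.38" --pt "0 0 0 -0.16 0.19 -0.1 -0.38" --pt "0 0 0 -0.17 0.22 -0.1 -0.38" --pt "0 0 0 -0.17 0.22 -0.1 -0.38"

```text
time: 9.3
ee_pos: [0.3345, -0.4074, 0.384]
eef_rot: [0.996, -0.091, -0.0, 0.001]
ft_force: [0.4, -0.1, 0.1]
width: 0.0601
```

Run:
```python
from h import *
pt,_=look('top');ps,_=look('side')
cv2.imwrite('pics/end.png',np.hstack([cv2.resize(pt[140:290,320:480,::-1],(400,375)),cv2.resize(ps[200:410,190:400,::-1],(400,375))]))
u={c:px(tip_of('wide_grip',c)[0]) for c in ['top','side'] if tip_of('wide_grip',c)}
print(u)
a=np.radians(-10)
if len(u)==2:
    g,e=tri(u['top'],u['side']); r=g-np.array([.5615,-.1055,.215]);print(g,e,'press',r[:2]@[np.cos(a),np.sin(a)],r[:2]@[-np.sin(a),np.cos(a)],r[2])
s=read_state();print(s['time'],s['ee_pos'],s['width'],s['ft_force'])
```

```text
{'side': array([291.424, 283.29 ])}
9.55 [ 0.3386861  -0.40268691  0.38398791] 0.060421805969421656 [ 0.01777446 -0.06524278  0.92064329]
```

View pics/end.png

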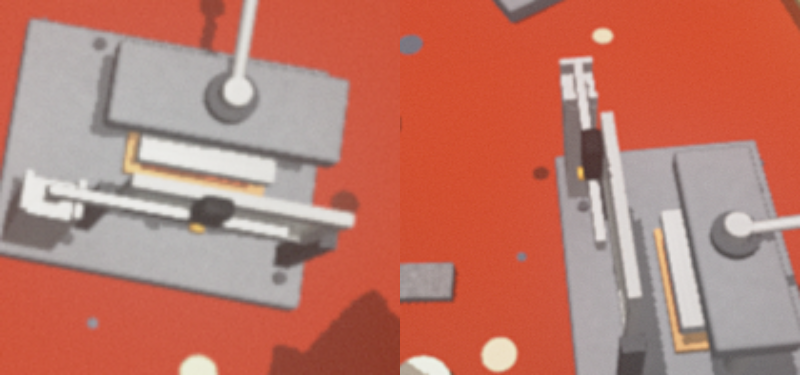

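The guard stays up, with the grip at crop (212,208) in the top view and (592,150) in the side view. The bar's end lies in the notch between the cheeks. One numeric check, then hand in.

Run:
```python
from h import *
a=np.radians(-10)
look('side');look('top')
us=px(tip_of('wide_grip','side')[0]); r=tip_of('wide_grip','top'); ut=px(r[0]) if r else np.array([404.8,223.2])
for nm,g in [('tri',tri(ut,us)[0]),('side',atz('side',us,.285))]:
    q=g-np.array([.5615,-.1055,.215]); print(nm,bool(r),g.round(4),(q[:2]@[-np.sin(a),np.cos(a)]).round(4),q[2].round(4))
s=read_state();print(s['time'],s['ft_force'])
ok=abs(q[:2]@[-np.sin(a),np.cos(a)]+.113)<.012
print(ok)
if ok: close_job()
```

```text
tri True [ 0.5411 -0.2186  0.2886] -0.1149 0.0736
side True [ 0.5471 -0.2162  0.285 ] -0.1115 0.07
9.75 [-0.16894418  0.12626958 -0.44012666]
True
the job is handed in; nothing more can be done
```

I opened the wide press (on the right) for loading and handed the job in at 9.75 s. I lifted its guard by the black grip, slid the bar 39 mm towards the post and lowered the tab into the notch. Then I let go and moved the arm clear.

- **Hooked position:** after release, the two cameras together put the grip 73.6 mm above the notch and 115 mm to -y of it. That is within tolerance (64–76 mm and 98–128 mm), though the height is 3.6 mm above nominal, which I put down to network and calibration error.
- **Seating:** while lowering, the tab met the floor with the tool at 0.2847 m, the height for hooked. If it had stood on a cheek it would have stopped 18 mm higher.
- **Let go and at rest:** the guard stayed up after release and the last picture shows the tab end in the notch. Wrist force was near zero, with the arm well away. I did not read the guard's velocity.
- **Narrow press:** the arm stayed well away from it throughout, but I did not measure its grip again at the end.

In one earlier check the network missed the grip in the top view, but it found it in the last one.

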